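Press a filter module flush into its dock

ROBOT

A 7-joint arm with a two-finger parallel gripper is mounted at the origin on a cart in front of the work surface, level with it; the furniture and walls round the work are solid. World frame = base frame: x ahead of the robot, y to its left, z up, the work surface at z = 0. Lengths are in m, angles in rad, forces in N, time in s.
With the tool pointing down it reaches from about 0.425 to 0.95 m from the base axis. Payload 4.7 kg.
Tool frame: the origin (TCP) lies between the finger pads; the fingertips stand 25 mm ahead of it and the grasp point (between the pads) lies 6 mm ahead of it; x points along the fingers, z is the direction in which the jaws open and shut, and the axes are right-handed (so a half turn about x gives the same grasp; the last joint's range is limited). The gripper opens to 85 mm and grips with 20 to 120 N. Pads are 22 mm wide; open, the fingers measure 114 mm over their backs; the gripper's body (76 mm by 85 mm) begins 54 mm behind the grasp point. The pads swing forward as they close: fully open they stand 13 mm farther back than shut.
Start: joints at [-1.139, 0.469, -0.049, 1.532, 0.024, 1.141, -0.082], TCP at [0.3, 0.605, 0.232] pointing down, gripper open.
Joint ranges: [-2.59, 2.59], [-0.33, 1.99], [-1.39, 1.29], [0.1, 2.45], [-1.04, 4.18], [0.21, 1.99], [-2.66, 2.66]. Speed limits (rad/s): [2.57, 2.57, 3.14, 3.14, 3.14, 3.14, 3.14].

INTERFACE

Orientations are given as a 3x3 rotation matrix whose columns are the frame's x, y, z axes.
In Python, from rig import * gives the robot as it stands. Calls block until the motion is done:
- movep(position, orientation): joint-space move of the TCP to a pose.
- move_l(position, attitude=None, feed=0.15, until_force=None): straight line of the TCP; attitude=None keeps the orientation; feed is the mean speed in m/s. With until_force (N) it stops when the force on the tool has changed by that much, and returns True; else False.
- move_joints(angles): joint-space move.
- command_gripper(opening, newtons=None): finger opening in m; newtons is the grip in N (None keeps the last); returns when the fingers have stopped.
- sleep(seconds).
- inverse_kinematics(position, orientation): joint angles nearest the present ones, or None.
- sense(): the state.
- camera(name): name is "scene" or "top" or "wrist"; returns (picture, depth): 480x640x3 uint8, red, green, blue; 480x640 float32, m along the optical axis (not along the pixel's ray), 0 where there is no reading.
- camera_params(name): a dict with "K" (3x3 intrinsics, pixels), "position" and "rotation" of the camera in the world; the wrist camera has in their place "tool_from_camera" (4x4, takes a point from camera to tool coordinates, whose origin is the TCP and whose axes are the tool frame's). Camera axes: x right, y down, z forward; pixel columns grow to the right and rows downward; lengths in m; the calibration is good to about 2 mm. A picture is of the moment at which its call begins: read the wrist's pose just before it. camera_params takes no time and is no camera call.
A pose or a line that the arm cannot do raises Unreachable and nothing moves.
- finish_job(): hands the job in, once; it reports no verdict.
The state is a dict: "time_s": time; "joint_pos": joint angles; "qd": joint speeds; "joint_efforts": joint torques, N m; "position": TCP position; "tcp_rot": TCP orientation; "wrist_force": force on the tool from outside, world axes, zero at the start; "ft_torque": the same for the moment, N m; "finger_gap": finger opening in m.
Only numpy, scipy, OpenCV 4.12 (cv2) and the standard library are available. Lean on these libraries where they do the work, as an engineer would, in place of code of your own. Each camera call takes 0.05 s, during which the arm holds its last target.

TASK

Fit the black filter module with the green window into the empty oblong recess of the white dock, either way round, and press it down until its top is flush with the dock's top. Do not drop it in from above, and leave the red module, the vial and the rubber bulb where they are.

Things in the scene. Friction and masses are not known exactly. Their poses are not given: they have to be found in the camera images.
- green_module: loose black block 60 x 44 x 24 mm (x, y, z), 60 to 130 g, with a green round window (27 mm) in a metal ring on its flat top (ring and window rise at most 1 mm); origin at the centre of its underside, x along its 60 mm side, z up. It lies flat on the bench at the start. Grip it by the upper half of its two long sides (44 mm apart).
- green_module_top (a point): centre of the green module's black top face, 24 mm above its origin; same axes
- red_module: the same block with a red window; not wanted, leave it where it lies; origin at the centre of its underside
- dock: white box fixed to the bench, 130 x 110 x 40 mm (x, y, z), origin at the centre of its underside, z up; its flat top is 40 mm above the bench. In the middle of the top is the recess, its long side along the dock's x
- recess (a point): centre of the recess's mouth, in the plane of the dock's top (40 mm above the dock's origin); axes as the dock's: x along the recess's long side. The recess is 63.5 x 47.5 mm with upright walls and a 2 mm chamfer at the mouth, so a module has 1.75 mm of play on each side
- seat (a joint): height of the grey seat plate in the recess, on which a module stands. It slides down against friction: about 8 N moves it, a module's weight does not; no spring, it stays where pushed. 0 = highest (12 mm below the dock's top: a module on it stands 12 mm proud), 0.012 m = lowest, hard stop (24 mm below: module flush). Starts at 0 to 0.003. Push near the middle of the module's top, 10 to 20 N
- vial: small glass vial with a white cap, 27 mm across, 57 mm high, upright; bystander; origin at the centre of its underside
- bulb: dark red rubber pipette bulb lying down, 81 x 41 x 41 mm; bystander; origin under its centre
There are look-alikes about, which are no part of the job. Leave any blue look-alike of the green_module alone.

How it is judged:
By the outcome, as a careful person would: the job done as asked, in the order asked, and still so for the second after the job is handed in, with the robot touching nothing.
It also fails if it takes over 45 s, if anything falls off the work surface, if the arm or the gripper's body presses on something with over 40 N, if the wrist force passes 120 N, or if a joint passes its speed limit or range.

## Working session

There is one attempt and no reset: what is moved stays moved. The work goes in short steps, each a Python script; the robot and the scene stay as the last script left them, time stands still between calls to the robot, and variables do not carry over. Pictures are saved under pics/ and viewed, and the job is handed in when it is done.

```bash
mkdir -p pics; ls
python3 - <<'E'
from rig import *
import cv2, numpy as np
for n in ["scene","top"]:
    p,d=camera(n); cv2.imwrite(f"pics/{n}0.png",p[:,:,::-1]); np.savez(f"{n}0.npz",p=p,d=d)
    print(n,camera_params(n))
print(camera_params("wrist")); print(sense())
E
```

```text
pics
scene {'K': array([[564.62358604,   0.        , 324.1581322 ],
       [  0.        , 564.62358604, 246.15925919],
       [  0.        ,   0.        ,   1.        ]]), 'position': array([ 0.20865872, -0.28466824,  0.75743682]), 'rotation': array([[ 0.90796532, -0.30551094,  0.28681359],
       [-0.41868771, -0.68967027,  0.5908092 ],
       [ 0.01730814, -0.65651959, -0.75411037]])}
top {'K': array([[449.19438902,   0.        , 317.26819382],
       [  0.        , 449.19438902, 239.84608711],
       [  0.        ,   0.        ,   1.        ]]), 'position': array([0.44453503, 0.28183134, 0.89468558]), 'rotation': array([[-0.0032212 , -0.99913325,  0.04150141],
       [-0.99956606,  0.00200187, -0.02938857],
       [ 0.02928002, -0.04157807, -0.99870614]])}
{'K': array([[398.28926545,   0.        , 312.68625494],
       [  0.        , 398.28926545, 240.3782093 ],
       [  0.        ,   0.        ,   1.        ]]), 'tool_from_camera': array([[-1.56877050e-04, -3.02998046e-01,  9.52991164e-01,
        -1.41882175e-01],
       [ 6.96580658e-04, -9.52990978e-01, -3.02997872e-01,
     
[... 330 characters left out ...]
qd': array([-1.34653846e-03, -3.77621051e-05,  6.86420866e-05, -4.79547796e-04,
       -1.31016081e-03,  1.27609070e-03,  8.22846850e-04]), 'joint_efforts': array([ 2.94697702e-05, -5.11514139e+01, -4.73621255e-02, -2.38390267e+01,
        1.07210994e-02,  4.39337062e-03, -3.31936428e-05]), 'position': array([0.29991   , 0.60413122, 0.23134852]), 'tcp_rot': array([[-7.16029034e-04, -8.95708019e-01,  4.44642140e-01],
       [-1.61328107e-03,  4.44642710e-01,  8.95706569e-01],
       [-9.99998442e-01, -7.59808376e-05, -1.76340588e-03]]), 'wrist_force': array([ 0.13573583, -0.33973564, -0.08362308]), 'ft_torque': array([-0.07263535, -0.00968393,  0.01911144]), 'finger_gap': 0.08545649201846055}
```

View pics/scene0.png

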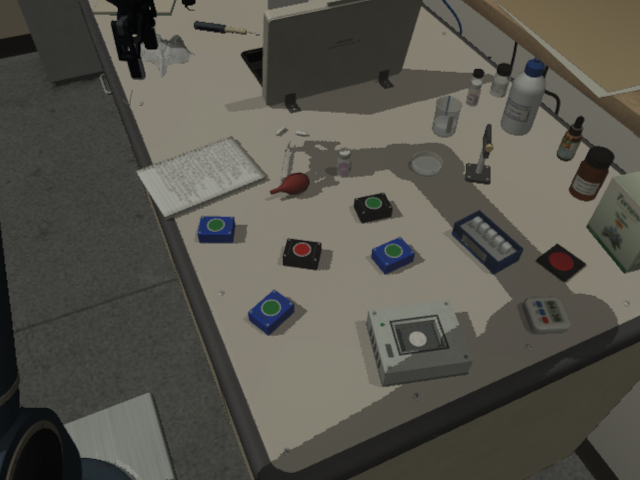

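View pics/top0.png

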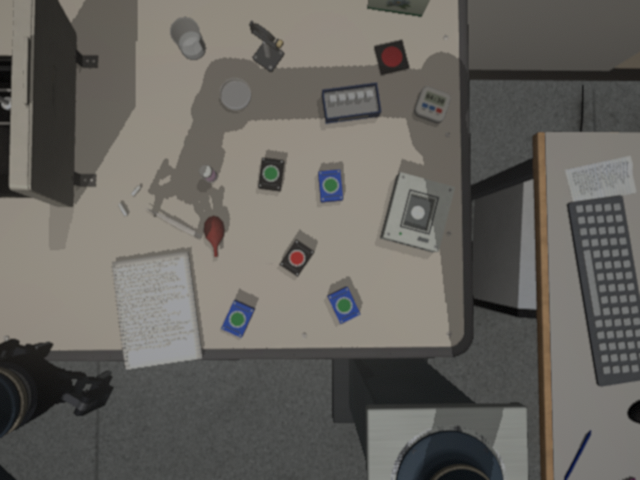

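The scene and top views show the black, green-window module at (271,173) in top and (373,207) in scene. The red one is at (297,257) and the dock at (417,212), both in top. There are three blue look-alikes; the nearest is at (331,185). Next I'll measure poses from depth.

```bash
cat > h.py <<'E'
import numpy as np, cv2
def cloud(d,K,R,t):
    v,u=np.indices(d.shape); 
    c=np.stack([(u-K[0,2])/K[0,0]*d,(v-K[1,2])/K[1,1]*d,d],-1)
    w=c@np.asarray(R).T+np.asarray(t); w[d<=0]=np.nan
    return w
def rect(xy):
    r=cv2.minAreaRect((xy*1000).astype(np.float32)); b=cv2.boxPoints(r)/1000
    e1=b[1]-b[0]; e2=b[2]-b[1]
    if np.linalg.norm(e1)<np.linalg.norm(e2): e1,e2=e2,e1
    a=np.arctan2(e1[1],e1[0]); a=(a+np.pi/2)%np.pi-np.pi/2
    return np.array(r[0])/1000,np.linalg.norm(e1),np.linalg.norm(e2),a
E
python3 - <<'E'
from rig import *
from h import *
for n in ["top","scene"]:
    z=np.load(n+"0.npz"); P=camera_params(n); w=cloud(z['d'],P['K'],P['rotation'],P['position'])
    pts={'top':dict(g=(271,173),r=(297,257),b=(331,185),dock=(392,240),vial=(208,172),bulb=(213,230),seat=(418,212)),'scene':dict(g=(373,207),r=(303,252),dock=(385,365),vial=(345,160),bulb=(295,183),seat=(418,339))}[n]
    for k,(u,v) in pts.items(): print(n,k,w[v,u].round(4))
    print('bench',w[300,300] if n=='top' else w[230,330])
    for k,lo,hi,rad in [('g',.017,.032,.05),('dock',.034,.047,.1),('r',.017,.032,.05)]:
        u,v=pts[k] if k!='dock' else ((417,212) if n=='top' else (418,339))
        c=w[v,u]
        m=(np.hypot(w[...,0]-c[0],w[...,1]-c[1])<rad)&(w[...,2]>lo)&(w[...,2]<hi)
        nn,l,s,_=cv2.connectedComponentsWithStats(m.astype(np.uint8)); i=1+np.argmax(s[1:,4]); m=l==i
        print(n,k,m.sum(),np.nanmedian(w[m][:,2]),rect(w[m][:,:2]))
E
```

```text
top g [0.6107 0.3457 0.0265]
top r [0.4476 0.2955 0.0249]
top b [0.5878 0.229  0.0241]
top dock [0.4806 0.108  0.0121]
top vial [0.6065 0.4608 0.0568]
top bulb [0.4991 0.4542 0.0397]
top seat [0.5347 0.0591 0.0258]
bench [ 0.36234715  0.29012863 -0.00179122]
top g 699 0.022938936367068008 (array([0.61195081, 0.3467081 ]), np.float32(0.06036751), np.float32(0.044450562), np.float32(-0.12086594))
top dock 3064 0.039107867452049805 (array([0.53517053, 0.06046603]), np.float32(0.13078275), np.float32(0.110686824), np.float32(-0.26371133))
top r 702 0.023266547360910217 (array([0.44711374, 0.29629291]), np.float32(0.059808623), np.float32(0.04373274), np.float32(-0.590943))
scene g [0.6079 0.3375 0.0272]
scene r [0.4487 0.2918 0.025 ]
scene dock [0.4663 0.0375 0.0413]
scene vial [0.6115 0.4626 0.0402]
scene bulb [0.4982 0.4438 0.0374]
scene seat [0.5367 0.0606 0.0301]
bench [0.52202198 0.33826902 0.0020165 ]
scene g 647 0.024925825689271486 (array([0.61377881, 0.34721207]), np.float32(0.060748927), np.float32(0.046876784), np.float32(-0.12808466))
scene dock 4715 0.0405717258067847 (array([0.53696234, 0.06150775]), np.float32(0.13121586), np.float32(0.11316934), np.float32(-0.26110542))
scene r 781 0.024855116717495296 (array([0.44864209, 0.29679694]), np.float32(0.06052337), np.float32(0.04722822), np.float32(-0.60560805))
```

Sizes and heights match in both cameras, within about 2 mm. I'll hover over the green module and refine with the wrist camera.

```bash
cat >> h.py <<'E'
def Rdown(a):  # long side (tool -y) along world angle a, jaws across
    z=np.array([-np.sin(a),np.cos(a),0]); x=np.array([0,0,-1.]); return np.stack([x,np.cross(z,x),z],1)
def wristshot(rig,name):
    s=rig.sense(); p,d=rig.camera("wrist"); P=rig.camera_params("wrist"); T=P['tool_from_camera']
    R=s['tcp_rot']@T[:3,:3]; t=s['tcp_rot']@T[:3,3]+s['position']
    cv2.imwrite(f"pics/{name}.png",p[:,:,::-1]); np.savez(name+".npz",p=p,d=d,R=R,t=t,K=P['K'])
    return p,d,cloud(d,P['K'],R,t),(P['K'],R,t)
def measure(w,c,lo,hi,rad):
    m=(np.hypot(w[...,0]-c[0],w[...,1]-c[1])<rad)&(w[...,2]>lo)&(w[...,2]<hi)
    nn,l,s,_=cv2.connectedComponentsWithStats(m.astype(np.uint8)); i=1+np.argmax(s[1:,4]); m=l==i
    return m,np.nanmedian(w[m][:,2]),rect(w[m][:,:2])
E
python3 - <<'E'
import rig; from rig import *
from h import *
c=np.array([.6125,.347]); a=-.124
movep([c[0],c[1],.14],Rdown(a)); s=sense(); print(s['time_s'],s['position'],s['joint_pos'])
p,d,w,_=wristshot(rig,"w1")
m,z,r=measure(w,c,.017,.032,.045); print(m.sum(),z,r)
v,u=np.where(m);print(u.min(),u.max(),v.min(),v.max())
hs=cv2.cvtColor(p,cv2.COLOR_RGB2HSV); g=(hs[...,0]>40)&(hs[...,0]<85)&(hs[...,1]>120)&(hs[...,2]>60)&(np.hypot(w[...,0]-c[0],w[...,1]-c[1])<.03)
print(g.sum(),np.nanmean(w[g],0))
E
```

```text
1.6333 [0.61148092 0.34900203 0.14031318] [-0.55753126  0.59363482 -0.03076638  1.54645447  0.01886114  1.00125827
  0.85599802]
5546 0.024541036376424352 (array([0.61266132, 0.34806195]), np.float32(0.060288776), np.float32(0.044088583), np.float32(-0.12708354))
279 345 190 276
1006 [0.61249494 0.34821439 0.02530545]
```

View pics/w1.png

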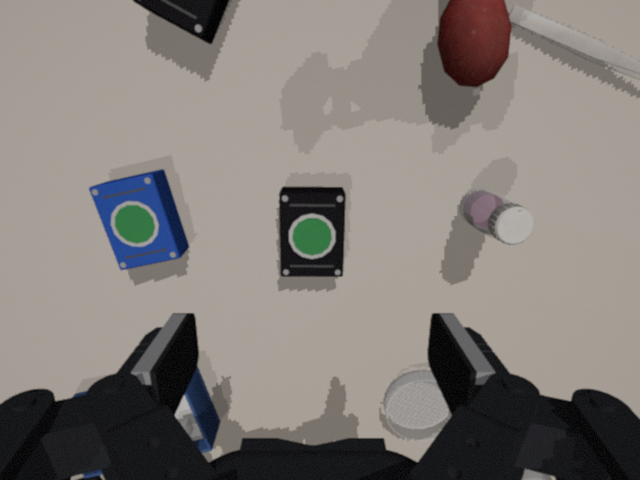

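The wrist view shows the module at pixels u 279–345, v 190–276, with its window at (312,236). Measured size is 60.3 x 44.1 mm, top at 24.5 mm, so that agrees. I'll go down around it, touch the bench to calibrate fingertip height, then raise and grip.

Run:
```python
import rig; from rig import *
from h import *
c=np.array([.6126,.3481]); a=-.127; R=Rdown(a)
command_gripper(.058,30); s=sense(); print(s['time_s'],s['finger_gap'],s['position'])
move_l([c[0],c[1],.06],R,feed=.15); s=sense(); print(s['time_s'],s['position'],s['wrist_force'])
wristshot(rig,"w2")
```

```text
2.075 0.05821526070629629 [0.61237208 0.34725685 0.14006928]
2.7583 [0.61323571 0.34843532 0.06067826] [1.11050565 0.24094845 0.18306501]
```

View pics/w2.png

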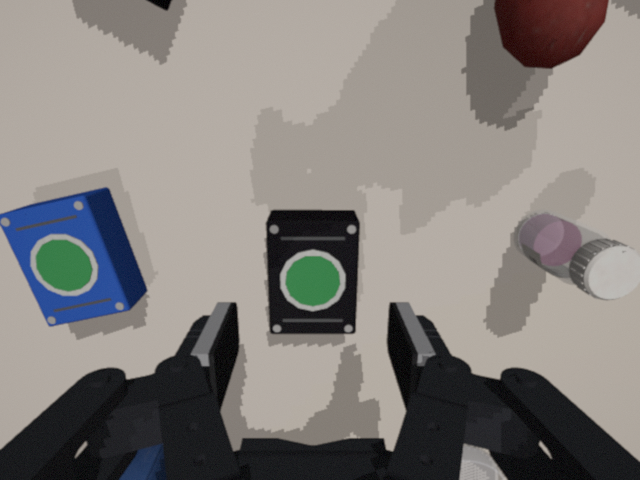

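The module is centred between the fingers: u 267–358 against finger faces at about 238 and 390. Next is the bench touch, then the grip.

Run:
```python
import rig; from rig import *
from h import *
c=np.array([.6126,.3481]); a=-.127; R=Rdown(a)
h=move_l([c[0],c[1],.030],R,feed=.1)
s=sense(); print(s['time_s'],s['position'])
h=move_l([c[0],c[1],.012],R,feed=.03,until_force=4); s=sense(); print(h,s['time_s'],s['position'],s['wrist_force'])
zc=s['position'][2]; 
if h:
    move_l([c[0],c[1],zc+.0145],R,feed=.08); s=sense(); print(s['position'])
    command_gripper(.035,35); s=sense(); print(s['time_s'],s['finger_gap'],s['position'],s['wrist_force'])
    wristshot(rig,"w3")
```

```text
3.2583 [0.61225024 0.34794672 0.02929469]
False 4.0083 [0.61266711 0.34817642 0.01201849] [-0.12077376  0.33953748 -0.30698031]
```

Run:
```python
import rig; from rig import *
from h import *
s=sense(); print(s['time_s'],s['position'],s['wrist_force'],s['finger_gap'])
p,d,w,_=wristshot(rig,"w3")
for (u,v) in [(225,310),(402,310),(215,330),(412,330)]: print(u,v,w[v,u])
```

```text
4.0083 [0.61266711 0.34817642 0.01201849] [-0.12077376  0.33953748 -0.30698031] 0.05808261066507745
225 310 [0.59758422 0.31862757 0.02695095]
402 310 [0.6056381  0.38086184 0.02667513]
215 330 [0.59733434 0.31841714 0.04101505]
412 330 [0.6056229  0.38112983 0.04047532]
```

View pics/w3.png

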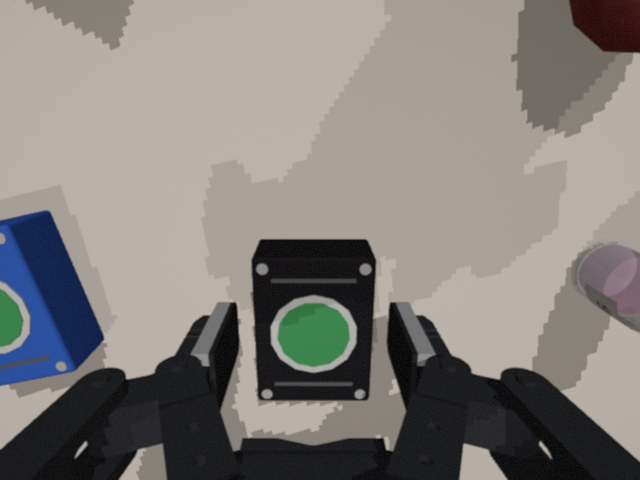

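Run:
```python
from h import *
z=np.load("w3.npz"); w=cloud(z['d'],z['K'],z['R'],z['t'])
for u in (222,230,236,392,398,405):
    print(u,[(v,(w[v,u]*1000).round(1).tolist()) for v in range(294,325,3)])
```

```text
222 [(294, [603.2, 310.5, -0.1]), (297, [604.5, 310.3, 0.1]), (300, [606.0, 309.9, -0.2]), (303, [597.8, 316.1, 20.4]), (306, [597.7, 316.7, 23.1]), (309, [597.5, 317.4, 26.1]), (312, [597.9, 317.6, 27.6]), (315, [597.9, 318.1, 29.9]), (318, [597.9, 318.6, 32.2]), (321, [597.9, 319.1, 34.3]), (324, [597.9, 319.6, 36.5])]
230 [(294, [603.6, 313.9, -0.0]), (297, [605.1, 313.5, -0.4]), (300, [605.9, 313.6, 1.0]), (303, [597.8, 319.2, 21.2]), (306, [597.8, 319.7, 23.6]), (309, [598.0, 320.1, 25.8]), (312, [598.4, 320.4, 27.3]), (315, [598.6, 320.7, 29.3]), (318, [599.6, 320.5, 29.5]), (321, [601.3, 320.0, 28.5]), (324, [602.5, 319.8, 28.4])]
236 [(294, [603.9, 316.4, 0.0]), (297, [605.4, 316.0, -0.3]), (300, [606.6, 315.9, 0.1]), (303, [599.8, 320.4, 17.5]), (306, [600.7, 320.4, 18.2]), (309, [601.9, 320.2, 18.4]), (312, [602.7, 320.2, 19.2]), (315, [604.0, 319.9, 19.0]), (318, [605.5, 319.6, 18.6]), (321, [606.5, 319.4, 19.0]), (324, [607.9, 319.1, 18.8])]
392 [(294, [611.6, 381.7, 1.3]), (297, [613.2, 381.7, 0.9]), (300, [615.2, 381.8, -0.4]), (303, [605.6, 378.5, 20.6]), (306, [606.1, 378.2, 22.0]), (309, [606.9, 378.0, 22.8]), (312, [607.9, 377.8, 23.1]), (315, [609.5, 377.9, 22.5]), (318, [609.6, 377.5, 24.5]), (321, [610.7, 377.4, 24.7]), (324, [612.3, 377.4, 24.2])]
398 [(294, [611.9, 384.2, 1.3]), (297, [613.8, 384.3, 0.3]), (300, [615.5, 384.4, -0.3]), (303, [606.2, 380.8, 20.1]), (306, [605.1, 379.9, 24.4]), (309, [605.8, 379.7, 25.4]), (312, [605.5, 379.2, 28.1]), (315, [605.5, 378.8, 30.1]), (318, [605.3, 378.3, 32.5]), (321, [606.5, 378.2, 32.4]), (324, [607.1, 378.0, 33.4])]
405 [(294, [612.4, 387.2, 1.0]), (297, [614.3, 387.3, 0.1]), (300, [615.2, 387.1, 1.0]), (303, [606.1, 383.2, 20.9]), (306, [606.1, 382.7, 23.2]), (309, [606.4, 382.3, 24.8]), (312, [605.9, 381.7, 27.8]), (315, [605.3, 381.0, 31.1]), (318, [605.6, 380.6, 32.6]), (321, [606.0, 380.3, 33.8]), (324, [605.0, 379.6, 37.4])]
```

The depth shows the visible fingertip edges at z ≈ 19 mm with TCP z at 12 mm. So the tips sit about 7 mm *behind* the reported TCP, not 25 mm ahead as stated, and the lack of contact force agrees. I'll check the gripper body's place in depth and keep probing down gently, trusting contact over the stated number.

Run:
```python
import rig; from rig import *
from h import *
z=np.load("w3.npz"); w=cloud(z['d'],z['K'],z['R'],z['t'])
print([(v,(w[v,312]*1000).round(1).tolist()) for v in (400,430,442,450,460,475)])
c=np.array([.6126,.3481]); a=-.127; R=Rdown(a)
h=move_l([c[0],c[1],-.012],R,feed=.03,until_force=3); s=sense(); print(h,s['time_s'],s['position'],s['wrist_force'])
p,d,w,_=wristshot(rig,"w4")
```

```text
[(400, [641.5, 344.1, 24.5]), (430, [678.3, 339.4, 0.4]), (442, [685.6, 338.4, 0.1]), (450, [602.3, 349.2, 87.8]), (460, [602.2, 349.2, 90.4]), (475, [602.7, 349.1, 93.4])]
True 4.6167 [ 0.61254449  0.34807157 -0.00349527] [ 0.15180111 -0.57873906  4.31690944]
```

View pics/w4.png

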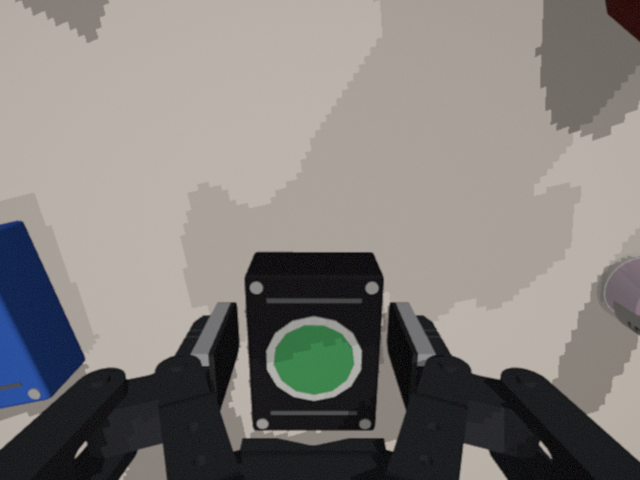

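Contact came at TCP z = −3.5 mm (4.3 N). In this state the tips are 3.5 mm behind the TCP, so I'll use that value. Next I'll raise until the tips are at about 15 mm, which keeps them clear of the dock when the module stands on the seat, then grip and lift.

Run:
```python
import rig; from rig import *
from h import *
c=np.array([.6126,.3481]); a=-.127; R=Rdown(a)
move_l([c[0],c[1],.0125],R,feed=.08)
command_gripper(.030,40); s=sense(); print(s['time_s'],s['finger_gap'],s['position'],s['wrist_force'])
p,d,w,_=wristshot(rig,"w5")
for u in (245,250,380,386): print(u,[(v,(w[v,u]*1000).round(1).tolist()) for v in range(290,316,4)])
```

```text
5.3 0.04295928270073118 [0.61269923 0.34817063 0.01262089] [0.51988397 0.63925703 2.12679351]
245 [(290, [602.7, 320.4, 0.3]), (294, [604.6, 320.1, 0.2]), (298, [606.1, 319.9, 0.9]), (302, [599.0, 324.3, 19.9]), (306, [598.5, 325.1, 24.3]), (310, [598.7, 325.6, 27.2]), (314, [598.7, 326.1, 30.3])]
250 [(290, [602.9, 322.5, 0.4]), (294, [605.5, 321.8, -1.3]), (298, [606.8, 321.8, -0.0]), (302, [598.8, 326.4, 20.8]), (306, [598.7, 326.9, 24.3]), (310, [599.1, 327.2, 26.8]), (314, [598.8, 327.8, 30.5])]
380 [(290, [609.3, 376.9, 1.5]), (294, [612.0, 377.0, -0.2]), (298, [613.8, 376.8, -0.0]), (302, [604.9, 374.1, 20.7]), (306, [604.7, 373.6, 24.3]), (310, [604.9, 373.2, 26.9]), (314, [605.1, 372.7, 29.3])]
386 [(290, [610.1, 379.6, 0.5]), (294, [611.5, 379.3, 1.4]), (298, [614.1, 379.4, 0.1]), (302, [605.0, 376.3, 21.1]), (306, [605.4, 375.9, 23.5]), (310, [605.5, 375.3, 26.4]), (314, [604.9, 374.7, 30.2])]
```

View pics/w5.png

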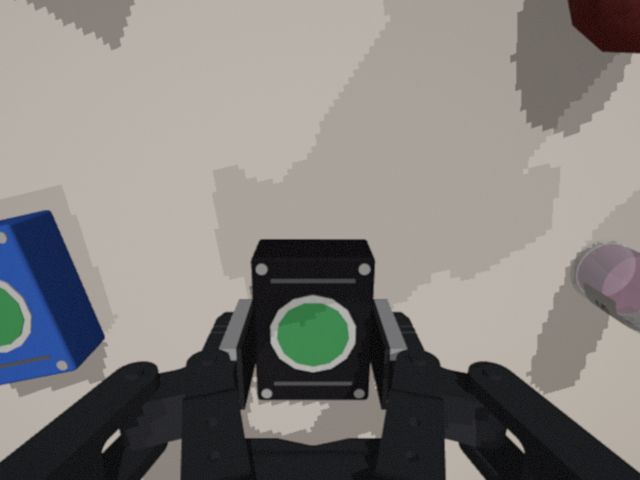

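Run:
```python
import rig; from rig import *
from h import *
c=np.array([.6126,.3481]); a=-.127; R=Rdown(a)
move_l([c[0],c[1],.05],R,feed=.06); s=sense(); print(s['time_s'],s['finger_gap'],s['wrist_force'])
move_l([c[0],c[1],.13],R,feed=.15)
ad=-.2624; cd=np.array([.5361,.061]); ux=np.array([np.cos(ad),np.sin(ad)])
h=cd+.075*ux
movep([h[0],h[1],.15],Rdown(ad)); sleep(.2); s=sense(); print(s['time_s'],s['finger_gap'],s['position'],s['wrist_force'])
p,d,w,_=wristshot(rig,"w6")
```

```text
6.125 0.04276972714429369 [-0.06831425 -0.96907046 -2.16710673]
8.1833 0.04250115491442604 [0.60864896 0.04354106 0.1497626 ] [-0.76444221 -0.18931895 -0.83008229]
```

View pics/w6.png

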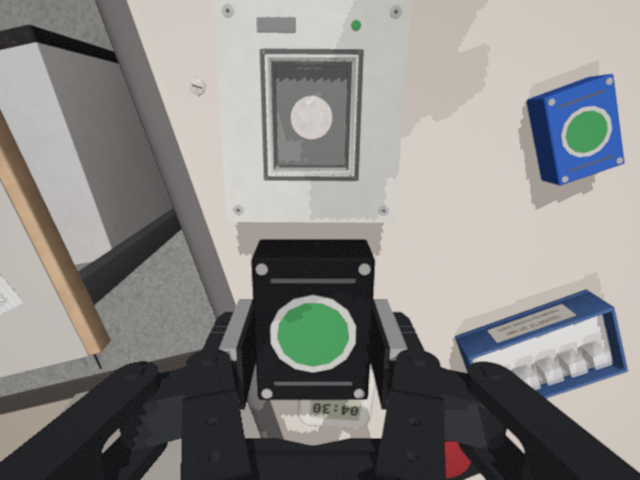

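The module hangs square in the gripper, unchanged from w5. The recess outline is at u 262–362, v 50–180. I'll compute the recess and held-module poses in tool coordinates from this picture.

Run:
```python
import rig; from rig import *
from h import *
z=np.load("w6.npz"); p,d,K,R,t=[z[k] for k in 'pdKRt']; w=cloud(d,K,R,t); s=sense()
g=cv2.cvtColor(p,cv2.COLOR_RGB2GRAY)
roi=np.zeros(g.shape,bool); roi[40:190,250:372]=True
print(g[115,225:400:5].tolist(), g[115,255:290].tolist())
top=w[(np.abs(w[...,2]-.04)<.006)&(np.indices(g.shape)[0]<222)]; print('top z',np.median(top[:,2]))
zt=np.median(top[:,2])
m=(g<150)&roi; n,l,st,_=cv2.connectedComponentsWithStats(m.astype(np.uint8)); i=1+np.argmax(st[1:,4]); m=l==i; print(st[i])
v,u=np.where(m)
for zz in (.04,zt):
    ray=np.stack([(u-K[0,2])/K[0,0],(v-K[1,2])/K[1,1],np.ones(len(u))],1)@R.T
    q=t+ray*((zz-t[2])/ray[:,2])[:,None]; print('recess outline',zz,rect(q[:,:2]))
md,zz,r=measure(w,[.55,.05],.034,.046,.15); print('dock',zz,r)
# held module top: points in tool frame
tl=(w-s['position'])@s['tcp_rot']
md=(np.abs(tl[...,2])<.024)&(np.abs(tl[...,1])<.04)&(tl[...,0]>-.02)&(tl[...,0]<.03)
v,u=np.indices(g.shape); md&=(u>250)&(u<376)&(v>262)&(v<402)
h=tl[md]; hm=np.median(h[:,0]); top=h[np.abs(h[:,0]-hm)<.003]
A=np.c_[top[:,1:],np.ones(len(top))]; f=np.linalg.lstsq(A,top[:,0],rcond=None)[0]; print('held top tool x',hm,'tilt',f)
print('held rect (y,z tool)',rect(top[:,1:]))
hs=cv2.cvtColor(p,cv2.COLOR_RGB2HSV); gr=md&(hs[...,0]>40)&(hs[...,0]<85)&(hs[...,1]>120)
print('green centre tool',np.nanmedian(tl[gr],0),np.nanmean(tl[gr],0))
sm=w[100:135,295:330]; print('seat z',np.nanmedian(sm[...,2]))
```

```text
[211, 211, 209, 209, 209, 209, 207, 204, 108, 178, 85, 118, 118, 143, 200, 207, 206, 200, 203, 208, 199, 204, 118, 120, 108, 133, 184, 110, 190, 191, 190, 190, 190, 189, 190] [207, 207, 207, 208, 209, 204, 167, 118, 99, 97, 108, 153, 194, 200, 190, 178, 163, 127, 93, 86, 85, 102, 126, 133, 125, 118, 119, 119, 118, 119, 118, 119, 118, 118, 117]
top z 0.04032436723831406
[ 270   58   85  112 7201]
recess outline 0.04 (array([0.53428436, 0.06218805]), np.float32(0.06381918), np.float32(0.048982073), np.float32(-0.27259254))
recess outline 0.04032436723831406 (array([0.53428369, 0.06218922]), np.float32(0.063736975), np.float32(0.048918925), np.float32(-0.27259338))
dock 0.04032377011011973 (array([0.53665668, 0.06133656]), np.float32(0.12854692), np.float32(0.110513635), np.float32(-0.26297057))
held top tool x -0.011993435095227704 tilt [ 8.12365691e-05 -5.88653128e-04 -1.20175423e-02]
held rect (y,z tool) (array([-0.00099797,  0.00024512]), np.float32(0.058796525), np.float32(0.045535326), np.float32(0.007363081))
green centre tool [-0.0127192   0.0003561   0.00037663] [-0.01272308  0.00025297  0.00029452]
seat z 0.02815288995793297
```

Run:
```python
import rig; from rig import *
from h import *
z=np.load("w6.npz"); p,d,K,R,t=[z[k] for k in 'pdKRt']; g=cv2.cvtColor(p,cv2.COLOR_RGB2GRAY)
roi=np.zeros(g.shape,bool); roi[44:186,254:370]=True
m=(g<160)&roi; n,l,st,_=cv2.connectedComponentsWithStats(m.astype(np.uint8)); print(st[1:][st[1:,4]>100])
for i in [i for i in range(1,n) if st[i,4]>100]:
    v,u=np.where(l==i)
    for zz in (.040,.038):
        ray=np.stack([(u-K[0,2])/K[0,0],(v-K[1,2])/K[1,1],np.ones(len(u))],1)@R.T
        q=t+ray*((zz-t[2])/ray[:,2])[:,None]; print(i,zz,rect(q[:,:2]))
cv2.imwrite("pics/rec.png",cv2.resize(p[40:190,245:380,::-1],None,fx=4,fy=4,interpolation=cv2.INTER_NEAREST))
```

```text
[[ 260   49  104  133 2288]
 [ 269   57   87  114 7573]]
1 0.04 (array([0.53586285, 0.06168594]), np.float32(0.07610065), np.float32(0.060147297), np.float32(-0.2616254))
1 0.038 (array([0.53587964, 0.06167465]), np.float32(0.07670542), np.float32(0.060625266), np.float32(-0.26162577))
2 0.04 (array([0.5348446, 0.0626795]), np.float32(0.064880885), np.float32(0.050109822), np.float32(-0.25326598))
2 0.038 (array([0.53485327, 0.06267609]), np.float32(0.06539652), np.float32(0.050508056), np.float32(-0.25326574))
```

View pics/rec.png

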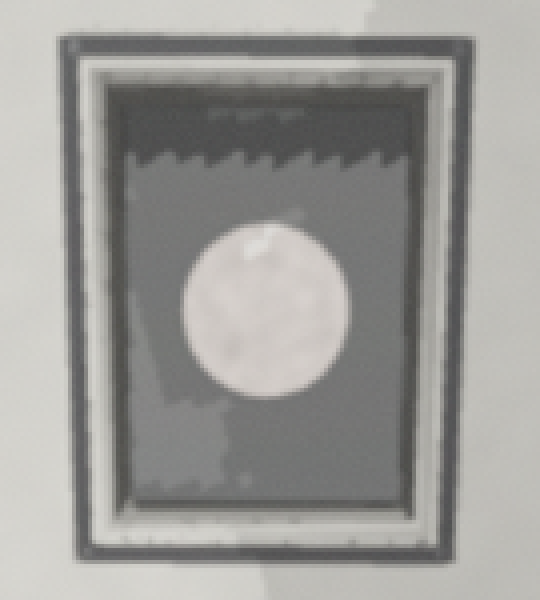

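All the recess estimates agree within about 1 mm. The outline centre is (0.5359, 0.0617) at angle −0.2616 and the dock box gives (0.5367, 0.0613). The seat is at z ≈ 28 mm, so it is at its highest position. The module top is level in the hand, 12 mm behind the TCP, so seat contact should come at TCP z ≈ 40 mm. Inserting under force guard.

Run:
```python
import rig; from rig import *
from h import *
a=-.2617; R=Rdown(a); c=np.array([.5360,.0616])-(R@[0,.0002,.0003])[:2]
move_l([c[0],c[1],.10],R,feed=.12)
move_l([c[0],c[1],.060],R,feed=.08); sleep(.3); s=sense(); print(s['time_s'],s['position']-[c[0],c[1],.06],s['wrist_force'])
h=move_l([c[0],c[1],.037],R,feed=.025,until_force=4); s=sense(); print(h,s['time_s'],s['position']-[c[0],c[1],0],s['wrist_force'],s['ft_torque'],s['finger_gap'])
wristshot(rig,"w7")
```

```text
10.0833 [3.01291882e-04 5.47065086e-05 4.49996658e-04] [ 0.49588999  0.5224461  -1.04822215]
True 10.85 [-2.23433190e-04 -5.24927365e-05  3.92856465e-02] [-0.15409524 -0.16185044  2.57983858] [-0.00644334 -0.01355626 -0.00988594] 0.04311794805325151
```

View pics/w7.png

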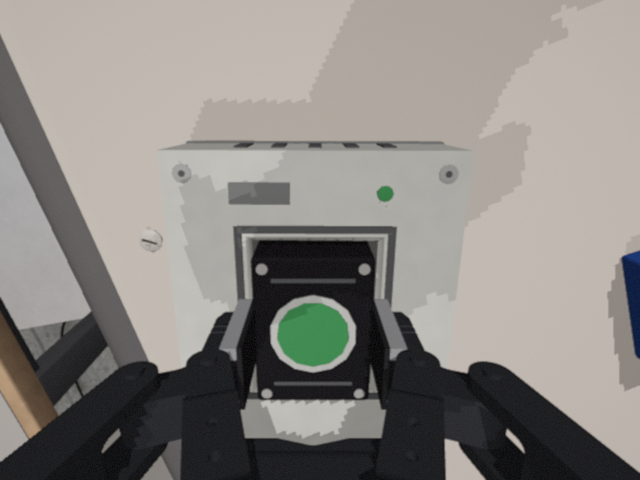

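Contact at TCP z = 39.3 mm, as predicted for the seat. The module sits inside the mouth in w7 (u 252–374, mouth line 237–395). Now I'll release, rise, shut the gripper and press on the middle.

Run:
```python
import rig; from rig import *
from h import *
a=-.2617; R=Rdown(a); c=np.array([.5360,.0616])-(R@[0,.0002,.0003])[:2]
command_gripper(.060); s=sense(); print(s['time_s'],s['wrist_force'],s['finger_gap'])
move_l([c[0],c[1],.12],R,feed=.15); 
p,d,w,_=wristshot(rig,"w8")
m,z,r=measure(w,c,.046,.06,.05); print('module',m.sum(),z,r)
command_gripper(0.0,40); s=sense(); print(s['time_s'],s['wrist_force'],s['finger_gap'],s['position'])
wristshot(rig,"w9")
```

```text
11.2083 [-0.36934726  0.28021936 -0.32424626] 0.05987139878068632
module 7825 0.05123778885889674 (array([0.53573932, 0.06094158]), np.float32(0.059947442), np.float32(0.044096354), np.float32(-0.25963974))
12.55 [-0.70673107  0.08121962  0.20537721] -0.0001893179824352238 [0.53613061 0.06128036 0.11998537]
```

View pics/w9.png

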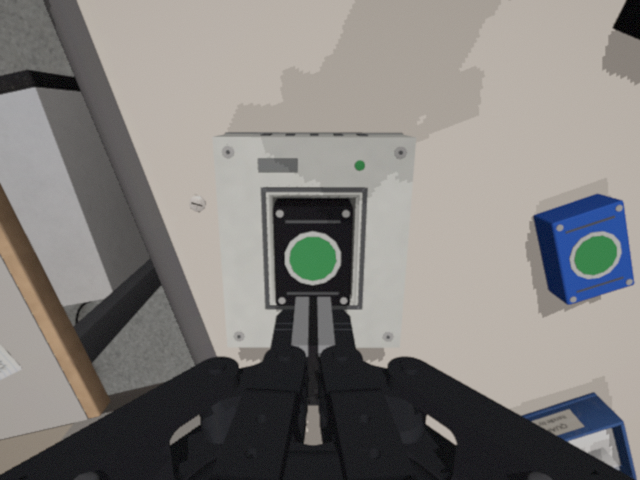

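The module stands in the recess with its top at 51.2 mm, centred within 0.7 mm. Now I'll press with a force stop.

Run:
```python
import rig; from rig import *
from h import *
a=-.2617; R=Rdown(a); c=np.array([.5358,.0612])
move_l([c[0],c[1],.075],R,feed=.12)
sleep(.2)
h1=move_l([c[0],c[1],.030],R,feed=.03,until_force=4); s=sense(); print(h1,s['time_s'],s['position'],s['wrist_force'])
h=move_l([c[0],c[1],s['position'][2]-.02],R,feed=.015,until_force=15); s=sense(); print(h,s['time_s'],s['position'],s['wrist_force'])
z=s['position'][2]
move_l([c[0],c[1],.12],R,feed=.15); 
p,d,w,_=wristshot(rig,"w10")
m,z,r=measure(w,c,.036,.046,.1); 
x=(w[...,:2]-c)@np.array([[np.cos(a),-np.sin(a)],[np.sin(a),np.cos(a)]])
blk=(abs(x[...,0])<.026)&(abs(x[...,1])<.018); ring=((abs(x[...,0])>.042)&(abs(x[...,0])<.06)|(abs(x[...,1])>.034)&(abs(x[...,1])<.05))&(abs(x[...,0])<.06)&(abs(x[...,1])<.05)&(abs(w[...,2]-.04)<.006)
v=np.indices(blk.shape)[0]; ok=v<285
print('module z',np.nanmedian(w[blk&ok][:,2]),'dock z',np.nanmedian(w[ring&ok][:,2]),sense()['time_s'])
```

```text
True 14.2 [0.53539321 0.0611498  0.05007394] [-0.45153351 -0.61472276  0.25467424]
True 14.9917 [0.53509811 0.06107952 0.04099502] [-1.36794835 -0.18640006  6.34456821]
module z 0.04066209341814314 dock z 0.040361247681985554 15.725
```

View pics/w10.png

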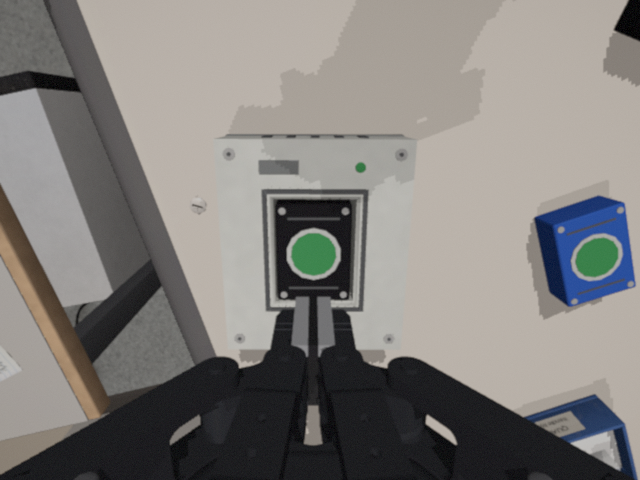

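Module top and dock top now read within 0.3 mm of each other. The stop could have been friction rather than the hard stop, so I'll press once more at a higher force, still within 20 N, and see whether it moves.

Run:
```python
import rig; from rig import *
from h import *
a=-.2617; R=Rdown(a); c=np.array([.5358,.0612])
move_l([c[0],c[1],.055],R,feed=.12); sleep(.3)
h1=move_l([c[0],c[1],.030],R,feed=.012,until_force=4); s=sense(); print(h1,s['time_s'],s['position'],s['wrist_force'])
h=move_l([c[0],c[1],.030],R,feed=.008,until_force=16); s=sense(); print(h,s['time_s'],s['position'],s['wrist_force'])
move_l([c[0],c[1],.12],R,feed=.15); move_l([c[0]+.06,c[1],.15],R,feed=.15); sleep(.2)
p,d,w,_=wristshot(rig,"w11"); np.save("w11w.npy",w)
x=(w[...,:2]-c)@np.array([[np.cos(a),-np.sin(a)],[np.sin(a),np.cos(a)]])
ax,ay=abs(x[...,0]),abs(x[...,1]); r=np.hypot(ax,ay)
blk=(ax<.027)&(ay<.019)
for n,m in [('black',blk&(r>.018)),('window',r<.012),('left',blk&(x[...,0]<-.018)),('right',blk&(x[...,0]>.018)),('dock',(ax<.06)&(ay<.05)&((ax>.042)|(ay>.034)))]:
    print(n,m.sum(),np.nanmedian(w[m][:,2]))
g=measure(w,c,.03,.05,.03)
hs=cv2.cvtColor(p,cv2.COLOR_RGB2GRAY); m=(hs<45)&(ax<.04)&(ay<.03); print('dark rect',rect(w[m][:,:2]))
p,d=camera("top"); cv2.imwrite("pics/top1.png",p[:,:,::-1]); print(sense()['time_s'],sense()['position'])
```

```text
True 17.925 [0.53577932 0.06120383 0.04101244] [-0.96650118  0.76584062  4.40746546]
True 18.3833 [0.53579811 0.0612121  0.04100041] [-0.9891351   0.17042094  5.74473529]
black 2805 0.04025398392571894
window 1217 0.04124944001666253
left 1001 0.04025922185404046
right 843 0.040291575999518936
dock 47825 0.19785384577023363
dark rect (array([0.54201093, 0.06368553]), np.float32(0.069292925), np.float32(0.05197141), np.float32(-0.2615459))
19.9667 [0.5950878  0.06123223 0.14971162]
```

View pics/w11.png

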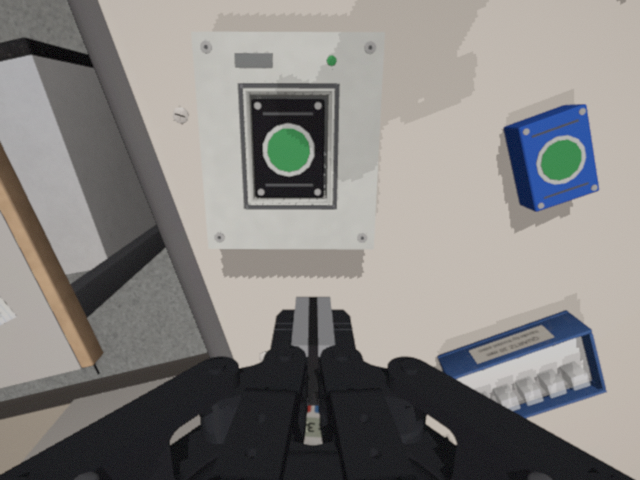

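View pics/top1.png

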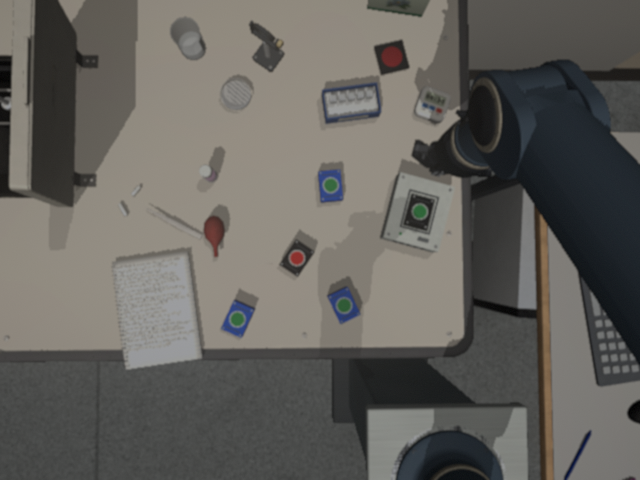

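The second press stopped at the same height (41.0 mm both times), so the seat is on its hard stop. The black top reads 40.3 mm, level from end to end, against 40.3–40.4 mm for the dock. In the top view the red module, vial, bulb and blue blocks are where they were. Handing in.

Run:
```python
from rig import *
print(sense()['time_s'],sense()['wrist_force']); finish_job()
```

```text
19.9667 [-0.31879961 -0.11424324 -0.07921505]
the job is handed in; nothing more can be done
```

The green-window module is in the dock recess and pressed flush. I lowered it under a force stop until it stood on the seat, let go, and pressed it down with the closed fingers. The job was handed in at about 20 s with the gripper clear of everything.

- **Flush:** the module's black top reads 40.3 mm and is level from end to end. The dock top reads 40.3–40.4 mm.
- **On the hard stop:** a second press, set to stop at 16 N, ended at the same height as the first (41.0 mm at the TCP).
- **Bystanders:** in the last top view, the red module, vial, bulb and blue look-alikes are where they started, judged by eye.

Some checks disagreed:
- **Fingertips:** they are not 25 mm ahead of the TCP as stated. Depth images and a light bench touch put them 3.5–7 mm behind it at 58 mm opening, so I used the touch value.
- **Last outline check:** a dark-pixel outline fit, meant to confirm the module's place in the recess, picked up other dark pixels (69 x 52 mm), so I ignored it. A depth fit before pressing had shown the module centred within 0.7 mm.
- **Final dock height:** that reading was spoiled in the last picture (198 mm, with other things in the mask), so I relied on the dock readings from the earlier pictures.

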